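Hold a tile under the sprung bonding press

ROBOT

A 6-joint arm with a two-finger parallel gripper is mounted at the origin on the work surface; the furniture and walls round the work are solid. World frame = base frame: x ahead of the robot, y to its left, z up, the work surface at z = 0. Lengths are in m, angles in degrees, forces in N, time in s.
With the tool pointing down it reaches from about 0.4 to 0.825 m from the base axis. Payload 7 kg.
Tool frame: the origin (TCP) lies between the finger pads; the fingertips stand 19 mm ahead of it and the grasp point (between the pads) is the TCP; z points along the fingers, y is the line along which they close (so a half turn about z gives the same grasp; the last joint's range is limited). The gripper opens to 88 mm and grips with 3 to 60 N. Pads are 19 mm wide; open, the fingers measure 130 mm over their backs; the gripper's body (78 mm by 193 mm) begins 47 mm behind the grasp point.
Start: joints at [-59.467, 20.546, 0.682, 0, -70.136, -16.507], TCP at [0.164, -0.655, 0.246] pointing down, gripper open.
Joint ranges: [-176.03, 176.03], [-82.01, 121.73], [-58.28, 71.71], [-173.87, 95.51], [-174.79, -0.11], [-173.66, 173.66]. Speed limits (degrees/s): [136.94, 136.94, 172.46, 180, 180, 180].

INTERFACE

Orientations are given as [roll, pitch, yaw] about the fixed x, y, z axes, in that order (R = Rz(yaw) Ry(pitch) Rx(roll)).
In Python, from plant import r gives the robot as it stands. The module is installed in compiled form; this text tells all that it offers.
- The arm moves only by the shell command python3 -m pendant 'ROWS' [OPENING] [FORCE]. ROWS is JSON, a list of rows, each a list of 6 numbers: the shift along the tool's x, y, z in mm, then the turn, a rotation vector about the tool's x, y, z in rad. In form: [[tx, ty, tz, wx, wy, wz], ...]. A call has 1 to 20 rows; each row is the pose to reach, as a shift and turn from the pose commanded when the call began, along the tool's axes at that moment; what a row does not reach only later rows make up. A row lasts 1/8 s, in which the tool goes at most 62.5 mm and 10.7 degrees, less where a joint would pass 70% of its speed; a pose out of reach is approached as far as the arm can. A call with a gripper value outside its range is refused whole. OPENING is the finger opening in mm, from 0 to 87.6, set as the call begins (- or left out, the last holds). The fingers move at their own pace and stop on an object; FORCE is the grip in N (left out, the last holds). Time passes only in rows, so rows that repeat a pose let the fingers close. It gives the time, the measured TCP pose, the force, the opening and the grip force at its end, in the units of the state.
- r.get_state(): the state, without advancing time (a new reading comes with each control period).
- r.capture(name): name is "scene" or "top" or "wrist"; returns the picture (400x640x3 uint8, red, green, blue); there is no depth.
- r.camera_params(name): a dict with "mtx" (3x3 intrinsics, pixels), "distortion" ([k1, k2, p1, p2, k3] as OpenCV has them; the pictures are not rectified), "rvec" (rotation vector, rad) and "tvec" (3), from world to camera coordinates, as OpenCV has them; the wrist camera has in their place "mount" (4x4, takes a point from camera to tool coordinates, whose origin is the TCP and whose axes are the flange's). Camera axes: x right, y down, z forward; pixel columns grow to the right and rows downward; lengths in m; the calibration is good to about 2 mm. A picture is of the moment at which its call begins: read the wrist's pose just before it. camera_params takes no time and is no camera call.
- r.close_job(): hands the job in; it is judged then, once.
The state is a dict: "time_s": time; "joints": joint angles; "qd": joint speeds; "joint_torque": joint torques, N m; "tcp_pos": TCP position; "eef_rot": TCP orientation; "contact_force": force on the tool from outside, world axes, zero at the start; "moment": the same for the moment, N m; "gripper_width": finger opening in m; "gripper_force": force on a finger pad.
Only numpy, scipy, OpenCV 4.12 (cv2) and the standard library are available. Lean on these libraries where they do the work, as an engineer would, in place of code of your own. Each camera call takes 0.05 s, during which the arm holds its last target. There are 200 camera calls.

TASK

Take the loose tile from the table and lay it flat in the pocket of the bonding press's sliding tray, let go of it, then push the tray fully home under the press. Press the round knob on top straight down until the foot bears on the tile and the knob has then sunk about half of its own 20 mm travel (about 10 mm) into its sleeve, so that the groove in its stem is level with the sleeve's rim, and keep it pressed there: finish while still holding it down. Leave the other things on the table alone.

Things in the scene. Friction and masses are not known exactly. Their poses are not given: they have to be found in the camera images.
- tile: the only tile on the table (glazed, pale wood-grain stripes): 72 x 32 x 6 mm, 34 g. Origin: centre of its underside; x along its 72 mm, z up. Pick it across its 32 mm.
- press: grey bench press, bolted down: base 250 x 100 x 8 mm, a column at the back, an arm that carries a vertical ram. Origin: on the table, straight below the ram axis; x points from the tray side to the column (roughly away from the robot), z up. The base spans x = -165 to +85 mm, the column x = 55 to 81 mm; the arm's boss round the ram (radius 17 mm) spans 68 to 94 mm above the table.
- tray (a joint): how far the sliding tray is out, m: 0 = fully home, its pocket centred under the ram; grows to 0.10 as it comes out along the press's -x, towards the robot. It starts 85 to 100 mm out, stays where it is left and takes 1 to 2 N to slide.
- tray_pocket (a point): centre of the tray pocket's floor, 16 mm above the table; moves with the tray; axes as the press's. Pocket 78 mm (x) by 38 mm (y), 3 mm wider than the tile all round. Black rim 6 mm high, 6 mm thick: across both ends, and 13 mm along the long sides at each corner; the middle 52 mm of each long side is open for fingers, and beyond it all is level with the floor or lower.
- tray_handle (a point): centre of the top of the tray's upright black handle, 68 mm above the table and 88 mm in front (press -x) of the pocket centre; moves with the tray. Round post, 20 mm across in its upper 26 mm, 14 mm below that. Pinch it from above or push it.
- press_foot: the ram: steel sleeve of radius 11 mm, a rubber-soled round foot of radius 15 mm below, the knob on top. Origin: centre of the sole, 45 mm above the table at rest, 22 mm when it bears on a tile in the pocket of the homed tray (23 mm lower). A soft spring carries it, 2 to 3 N to bring it down; the sleeve's rim is 73 mm above the sole.
- press_knob (a joint): how far the knob has sunk into the ram's sleeve, m: 0 at rest, 0.020 at its stop. Its spring is stiffer than the foot's (4 N to start, plus 1 N per mm), so the foot comes down first with the knob hardly sunk; once it is on the tile the knob sinks. At 0.010 it takes about 14 N and the groove in the stem is level with the sleeve's rim.
- knob_top (a point): centre of the top of the black mushroom knob, 40 mm across and 15 mm thick, flat on top; 160 mm above the table at rest, 127 mm when the foot is on the tile and the knob has sunk 10 mm. Press it from above with the closed fingers. It springs up when let go.
- flat_brush: bystander: loose flat brush, 197 mm long, wooden handle
- glue_tube: bystander: loose dark glue tube, 181 mm long
- tape_measure: bystander: loose yellow tape measure, 80 mm
Things that resemble listed ones, but are neither listed nor needed, are in the scene too. What is shaped like the tile but blue, orange or purple is not meant.

How it is judged:
By the outcome, as a careful person would: the job done as asked, in the order asked, and still so for the second after the job is handed in, while the arm keeps its last pose, push and grip.
It also fails if it takes over 58 s, if anything falls off the work surface, if the arm or the gripper's body presses on something with over 40 N, if the wrist force passes 120 N, or if a joint passes its speed limit or range.

## Working session

There is one attempt and no reset: what is moved stays moved. The work goes in short steps, Python scripts to look and compute and a shell command to move; the robot and the scene stay as the last step left them, time stands still between calls to the robot, and variables do not carry over. Pictures are saved under pics/ and viewed, at most 10 in all, crops included, and the job is handed in when it is done.

```bash
mkdir -p pics; python3 - <<'E'
from plant import r
import cv2,numpy as np
s=r.get_state();print({k:np.round(v,3).tolist() for k,v in s.items()})
for n in("scene","top"):
    im=r.capture(n);cv2.imwrite(f"pics/{n}0.png",im[:,:,::-1])
    p=r.camera_params(n);print(n,{k:np.round(v,3).tolist() for k,v in p.items()})
print(r.camera_params("wrist"))
E
```

```text
{'time_s': 0.0, 'joints': [-59.468, 20.593, 0.634, -0.019, -70.136, -16.507], 'qd': [-0.089, 0.083, -0.099, -0.031, 0.078, 0.06], 'joint_torque': [-0.001, -58.271, 29.304, 6.997, 0.007, -0.0], 'tcp_pos': [0.163, -0.654, 0.245], 'eef_rot': [179.904, -0.01, -165.981], 'contact_force': [-0.275, 0.361, -0.122], 'moment': [-0.015, 0.025, -0.054], 'gripper_force': 0.0, 'gripper_width': 0.088}
scene {'mtx': [[390.13, 0.0, 320.224], [0.0, 390.13, 199.022], [0.0, 0.0, 1.0]], 'distortion': [-0.022, 0.0, 0.0, 0.0, 0.0], 'rvec': [0.669, -2.689, 1.1], 'tvec': [0.362, 0.343, 0.782]}
top {'mtx': [[427.973, 0.0, 317.973], [0.0, 427.973, 196.243], [0.0, 0.0, 1.0]], 'distortion': [0.003, 0.0, 0.0, 0.0, 0.0], 'rvec': [2.157, -2.161, 0.161], 'tvec': [-0.142, 0.479, 1.183]}
{'mtx': array([[326.27229014,   0.        , 323.24986647],
       [  0.        , 326.27229014, 200.26104479],
       [  0.        ,   0.        ,   1.        ]]), 'distortion': array([-0.02081529,  0.        ,  0.        ,  0.        ,  0.        ]), 'mount': array([[ 2.11780354e-04, -9.59001314e-01, -2.83401545e-01,
         7.65560486e-02],
       [ 9.99999965e-01,  2.47986734e-04, -9.18811405e-05,
         7.10107342e-04],
       [ 1.58393958e-04, -2.83401515e-01,  9.59001333e-01,
        -1.37380599e-01],
       [ 0.00000000e+00,  0.00000000e+00,  0.00000000e+00,
         1.00000000e+00]])}
```

View pics/scene0.png

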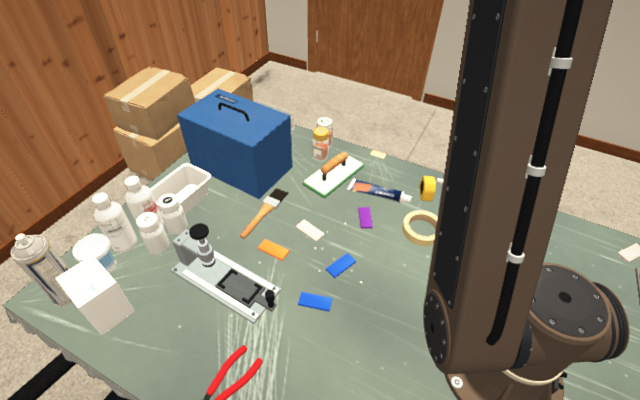

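View pics/top0.png

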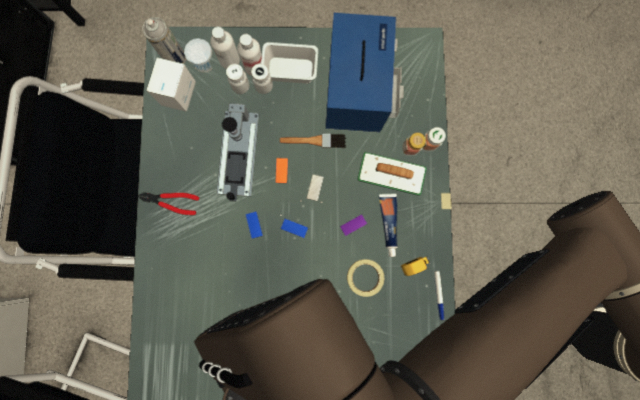

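The press is at top-view (237,155), with its handle near (231,196) and its knob near (229,125). Possible tile look-alikes in the top view:
- Pale tile at (315,188), which is (310,230) in the scene view.
- Orange at (282,170).
- Blue at (254,225) and (294,228).
- Purple at (354,225).
- Yellowish note at (446,201).
- White float at (392,173).

I choose the pale one at (315,188) and will check it in a crop while measuring.

```bash
cat > h.py <<'E'
from plant import r
import cv2,numpy as np
from scipy.spatial.transform import Rotation as R
def cam(n):
    p=r.camera_params(n)
    if "mount" in p:
        s=r.get_state();T=np.eye(4);T[:3,:3]=R.from_euler('xyz',s["eef_rot"],degrees=True).as_matrix();T[:3,3]=s["tcp_pos"]
        M=T@p["mount"];A=M[:3,:3].T;t=-A@M[:3,3]
    else: A=cv2.Rodrigues(np.array(p["rvec"],float))[0];t=np.array(p["tvec"],float).ravel()
    return np.array(p["mtx"]),np.array(p["distortion"]),A,t
def ray(c,uv):
    K,d,A,t=c;u=cv2.undistortPoints(np.array(uv,float).reshape(-1,1,2),K,d).reshape(-1,2)
    return -A.T@t,np.c_[u,np.ones(len(u))]@A
def plane(c,uv,z):
    o,d=ray(c,uv);return o+d*((z-o[2])/d[:,2])[:,None]
def two(c1,u1,c2,u2):
    (a,d),(b,e)=[(o,x[0]/np.linalg.norm(x[0])) for o,x in(ray(c1,[u1]),ray(c2,[u2]))]
    s=np.linalg.lstsq(np.c_[d,-e],b-a,rcond=None)[0];p,q=a+s[0]*d,b+s[1]*e
    return (p+q)/2,np.linalg.norm(p-q)
def proj(c,P):
    K,d,A,t=c;return cv2.projectPoints(np.array(P,float).reshape(-1,1,3),cv2.Rodrigues(A)[0],t,K,d)[0].reshape(-1,2)
def tool(P):  # world point -> shift in tool axes, mm
    s=r.get_state();return 1000*R.from_euler('xyz',s["eef_rot"],degrees=True).inv().apply(np.array(P)-s["tcp_pos"])
E
python3 - <<'E'
from h import *
im=cv2.imread("pics/top0.png");c=cam("top");hsv=cv2.cvtColor(im,cv2.COLOR_BGR2HSV)
x0,y0=295,165
roi=im[y0:210,x0:340].astype(int)
m=((roi.min(2)>130)).astype(np.uint8)
cs=max(cv2.findContours(m,0,2)[0],key=cv2.contourArea)
box=cv2.boxPoints(cv2.minAreaRect(cs))+[x0,y0]
P=plane(c,box,.006);print(P.round(4),P.mean(0).round(4),[np.linalg.norm(P[i]-P[i-1]).round(4) for i in range(4)])
cr=cv2.resize(im[90:210,205:345],None,fx=5,fy=5,interpolation=2);cv2.imwrite("pics/crop1.png",cr)
s=cv2.imread("pics/scene0.png");cv2.imwrite("pics/crop2.png",cv2.resize(s[215:320,160:340],None,fx=4.4,fy=4.4,interpolation=2))
E
```

```text
[[ 0.478  -0.1093  0.006 ]
 [ 0.5496 -0.1269  0.006 ]
 [ 0.5413 -0.1593  0.006 ]
 [ 0.4699 -0.1413  0.006 ]] [ 0.5097 -0.1342  0.006 ] [np.float64(0.0331), np.float64(0.0737), np.float64(0.0334), np.float64(0.0736)]
```

View pics/crop1.png

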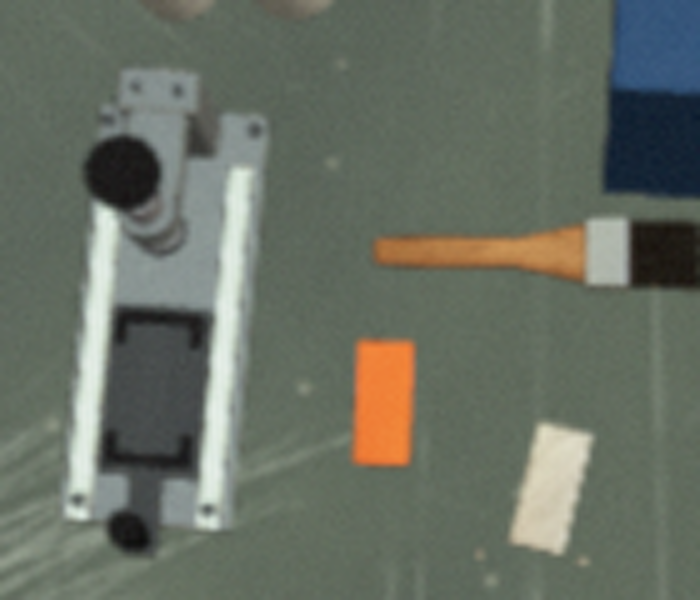

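View pics/crop2.png

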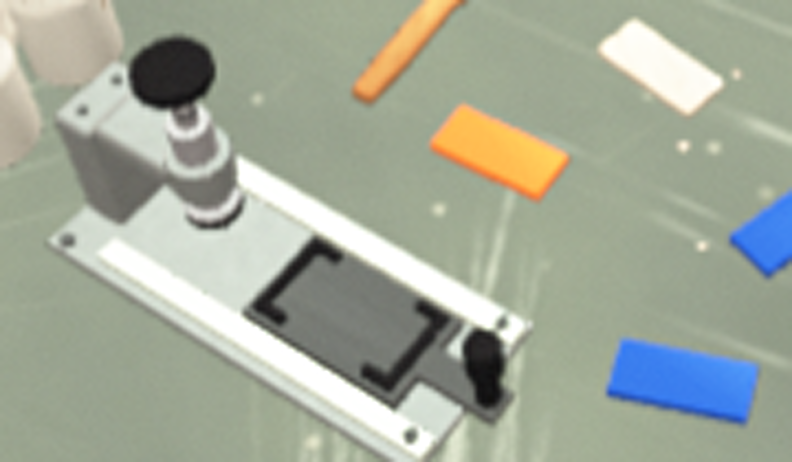

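Crop 1 shows the tile at crop (552,488), pale with stripes, so the choice holds and its measured size of 73.7 x 33.3 mm fits. Knob at crop 1 (122,171), handle (130,528), pocket rim outer corners about (112,310), (208,312), (198,472) and (104,466). In crop 2 the knob is at (172,70) and the handle top at (485,345).

```bash
python3 - <<'E'
from h import *
t,s=cam("top"),cam("scene")
T=lambda x,y:(205+(x+.5)/5-.5,90+(y+.5)/5-.5)
S=lambda x,y:(160+(x+.5)/4.4-.5,215+(y+.5)/4.4-.5)
for n,a,b in(("knob",(122,171),(172,68)),("handle",(129,528),(485,343))): print(n,two(t,T(*a),s,S(*b)))
print("knob@.16",plane(t,[T(122,171)],.16),plane(s,[S(172,68)],.16));print("handle@.068",plane(t,[T(128,528)],.068),plane(s,[S(485,343)],.068))
for c,pts in((t,[T(112,310),T(208,312),T(198,474),T(104,466)]),(s,[S(253,305),S(316,237),S(452,307),S(388,390)])):
    P=plane(c,pts,.022);print(P.round(4).tolist(),P.mean(0).round(4),[np.linalg.norm(P[i]-P[i-1]).round(4) for i in range(4)])
# base corners z=.008
P=plane(t,[T(65,518),T(232,527),T(268,116)],.008);print(P.round(4).tolist())
# tile in scene
im=cv2.imread("pics/scene0.png")[212:246,290:332];m=(im.min(2)>170).astype(np.uint8)
cs=max(cv2.findContours(m,0,2)[0],key=cv2.contourArea);M=cv2.moments(cs);print("tile scene",plane(s,[(290+M['m10']/M['m00'],212+M['m01']/M['m00'])],.006))
E
```

```text
knob (array([0.65167772, 0.08939637, 0.15855249]), np.float64(0.001066147854615802))
handle (array([0.4776399 , 0.09954194, 0.06339598]), np.float64(0.000824230243248898))
knob@.16 [[0.65172528 0.08938253 0.16      ]] [[0.65006761 0.09006361 0.16      ]]
handle@.068 [[0.47739665 0.09936718 0.068     ]] [[0.47546064 0.10159183 0.068     ]]
[[0.6114, 0.1206, 0.022], [0.6102, 0.065, 0.022], [0.515, 0.0689, 0.022], [0.5197, 0.1228, 0.022]] [0.5641 0.0943 0.022 ] [np.float64(0.0917), np.float64(0.0556), np.float64(0.0953), np.float64(0.0541)]
[[0.61, 0.1178, 0.022], [0.6065, 0.0685, 0.022], [0.5194, 0.0703, 0.022], [0.5212, 0.1251, 0.022]] [0.5643 0.0954 0.022 ] [np.float64(0.0891), np.float64(0.0493), np.float64(0.0871), np.float64(0.0548)]
[[0.4915, 0.1474, 0.008], [0.4862, 0.0508, 0.008], [0.7329, 0.0339, 0.008]]
tile scene [[ 0.50816292 -0.13420964  0.006     ]]
```

```bash
python3 -c "
from h import *
print(tool([.509,-.134,.13]), r.get_state()['eef_rot'])"
```

```text
[-461.35741054  421.10747809  115.28680458] [ 1.79917286e+02 -8.97700579e-03 -1.65980072e+02]
```

```bash
python3 -m pendant '[[-40,36,5,0,0,0.04],[-90,82,15,0,0,0.1],[-140,128,30,0,0,0.16],[-190,173,45,0,0,0.22],[-240,219,60,0,0,0.28],[-290,265,70,0,0,0.34],[-340,310,80,0,0,0.4],[-390,356,95,0,0,0.45],[-430,392,108,0,0,0.48],[-461,421,115,0,0,0.489],[-461,421,115,0,0,0.489],[-461,421,115,0,0,0.489],[-461,421,115,0,0,0.489],[-461,421,115,0,0,0.489]]' 60 20
cat > tile.py <<'E'
from h import *
import sys
def tile(z,near):
    c=cam("wrist");im=r.capture("wrist")[:,:,::-1];cv2.imwrite(sys.argv[1],im)
    h=cv2.cvtColor(im,cv2.COLOR_BGR2HSV);m=((h[...,2]>150)&(h[...,1]<80)).astype(np.uint8)
    u0=proj(c,[near])[0]
    for k in cv2.findContours(m,0,2)[0]:
        if cv2.contourArea(k)<800: continue
        b=cv2.boxPoints(cv2.minAreaRect(k));P=plane(c,b,z)
        L=[np.linalg.norm(P[1]-P[0]),np.linalg.norm(P[2]-P[1])]
        d=(P[1]-P[0]) if L[0]>L[1] else P[2]-P[1]
        print(P.mean(0).round(4),np.round(L,4),"yaw",np.degrees(np.arctan2(d[1],d[0])).round(1)%180,"exp px",u0.round())
E
python3 - pics/w1.png <<'E'
from tile import *
tile(.006,[.509,-.134,.006]);s=r.get_state();print(s["tcp_pos"],s["eef_rot"],s["joints"])
E
```

```text
time_s: 1.85
tcp_pos: [0.5083, -0.1357, 0.1309]
eef_rot: [180.0, 0.0, 165.9]
contact_force: [-0.1, -0.8, -0.1]
gripper_width: 0.0603
gripper_force: 0.0
[0.6613 0.1024 0.006 ] [0.1118 0.055 ] yaw 178.4 exp px [325. 200.]
[ 0.5081 -0.1326  0.006 ] [0.0306 0.0714] yaw 167.0 exp px [325. 200.]
[0.5481 0.0646 0.006 ] [0.1268 0.0184] yaw 175.7 exp px [325. 200.]
[ 0.50835405 -0.13564114  0.1308794 ] [1.79989730e+02 2.52540361e-02 1.65919104e+02] [ 6.43902035e+00  1.27414287e+01 -2.68831341e+01 -9.94783965e-04
 -5.03481855e+01 -1.10519280e+02]
```

The wrist view puts the tile at (0.508,-0.133) with yaw 167°, which agrees with the other cameras. Descending to grasp it.

```bash
python3 -m pendant '[[0,1,30,0,0,0],[0.5,2.4,65,0,0,-0.01],[0.5,2.4,92,0,0,-0.01],[0.5,2.4,104,0,0,-0.01],[0.5,2.4,109,0,0,-0.01],[0.5,2.4,109,0,0,-0.01],[0.5,2.4,109,0,0,-0.01]]' 60 20
python3 -m pendant '[[0,0,0,0,0,0],[0,0,0,0,0,0],[0,0,0,0,0,0],[0,0,0,0,0,0],[0,0,0,0,0,0],[0,0,0,0,0,0]]' 0 20
```

```text
time_s: 2.78
tcp_pos: [0.5095, -0.1322, 0.0225]
eef_rot: [180.0, 0.1, 166.6]
contact_force: [-0.1, 0.1, 0.3]
gripper_width: 0.0601
gripper_force: 0.0
time_s: 3.52
tcp_pos: [0.509, -0.1322, 0.0217]
eef_rot: [180.0, 0.0, 166.6]
contact_force: [-0.1, 0.9, 2.7]
gripper_width: 0.0311
gripper_force: 20.0
```

```bash
python3 -m pendant '[[0,0,-20,0,0,0],[0,0,-60,0,0,0],[0,0,-95,0,0,0],[0,0,-108,0,0,0],[0,0,-108,0,0,0],[0,0,-108,0,0,0]]'
python3 -c "
from h import *
s=r.get_state();print(tool([.5643,.0947,.130]),s['eef_rot'],s['gripper_width'])"
```

```text
time_s: 4.28
tcp_pos: [0.508, -0.1322, 0.1282]
eef_rot: [-180.0, -0.1, 166.6]
contact_force: [0.0, -0.6, -0.2]
gripper_width: 0.0314
gripper_force: 20.0
[ -2.01042098 233.77648814  -1.87367163] [-1.79979291e+02 -1.19027772e-01  1.66562832e+02] 0.03138896900795568
```

```bash
python3 -m pendant '[[0,30,0,0,0,-0.02],[0,75,0,0,0,-0.05],[-1,125,0,0,0,-0.09],[-2,170,0,0,0,-0.13],[-2,205,0,0,0,-0.15],[-2,225,0,0,0,-0.169],[-2,234,0,0,0,-0.169],[-2,234,0,0,0,-0.169],[-2,234,0,0,0,-0.169],[-2,234,0,0,0,-0.169]]'
python3 - pics/w2.png <<'E'
from tile import *
tile(.107,[.5643,.0947,.107]);s=r.get_state();print(s["tcp_pos"],s["eef_rot"])
c=cam("wrist");print(proj(c,[[.5643,.0947,.016]]))
cv2.imwrite("pics/w2b.png",cv2.imread("pics/w2.png"))
E
```

```text
time_s: 5.52
tcp_pos: [0.565, 0.094, 0.1297]
eef_rot: [180.0, 0.0, 176.2]
contact_force: [1.2, 0.3, -1.4]
gripper_width: 0.0312
gripper_force: 20.0
[0.6057 0.2539 0.107 ] [0.0681 0.0397] yaw 176.6 exp px [323. 252.]
[0.5537 0.095  0.107 ] [0.0319 0.047 ] yaw 177.8 exp px [323. 252.]
[0.5239 0.123  0.107 ] [0.0689 0.0094] yaw 175.5 exp px [323. 252.]
[0.5204 0.0739 0.107 ] [0.0097 0.0692] yaw 175.8 exp px [323. 252.]
[0.56503014 0.09417553 0.12971244] [1.79994869e+02 5.96720655e-03 1.76206705e+02]
[[322.99565629 202.39243713]]
```

View pics/w2.png

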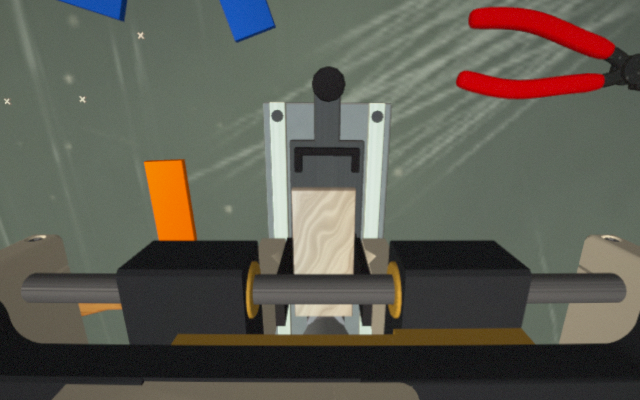

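The tile is held, with its front edge at row 188 and its columns running 292 to 355. The pocket's front rim outer corners are near (295,148) and (360,148), and the handle top is at (328,83).

```bash
python3 - <<'E'
from h import *
c=cam("wrist");a=np.radians(-3.7);ex=np.array([np.cos(a),np.sin(a)]);ey=np.array([-ex[1],ex[0]])
s=r.get_state();tc=s["tcp_pos"][:2]
def f(p,z):
    P=plane(c,[p],z)[0,:2];print(p,P.round(4),"rel tcp along press x,y mm",(1000*np.array([(P-tc)@ex,(P-tc)@ey])).round(1))
f((328,83),.068)
for p in((295,148),(360,148)): f(p,.022)
# handle fine: dark blob
im=cv2.imread("pics/w2.png");g=cv2.cvtColor(im,6)
m=(g[60:108,300:360]<35).astype(np.uint8);k=max(cv2.findContours(m,0,2)[0],key=cv2.contourArea);print(cv2.boundingRect(k),cv2.minEnclosingCircle(k))
# tile edges at z top = tcp-0.0217+.006
for p in((292,188),(355,188)): f(p,tc[0]*0+s["tcp_pos"][2]-.0157)
print("col 327:",g[140:192:1,327].tolist());print("row152:",g[152,285:370].tolist())
E
```

```text
(328, 83) [0.477  0.1034] rel tcp along press x,y mm [-88.4   3.5]
(295, 148) [0.5187 0.0767] rel tcp along press x,y mm [-45.1 -20.4]
(360, 148) [0.5219 0.1253] rel tcp along press x,y mm [-45.1  28.2]
(16, 10, 28, 32) ((29.29452133178711, 24.910959243774414), 16.349414825439453)
(292, 188) [0.5264 0.0822] rel tcp along press x,y mm [-37.7 -14.4]
(355, 188) [0.5285 0.1126] rel tcp along press x,y mm [-37.7  16.1]
col 327: [80, 80, 84, 85, 84, 80, 77, 43, 28, 27, 34, 32, 34, 34, 32, 51, 78, 83, 83, 82, 81, 83, 82, 84, 83, 82, 83, 84, 85, 84, 82, 85, 80, 86, 82, 82, 82, 84, 84, 83, 82, 84, 85, 86, 81, 86, 85, 92, 104, 113, 138, 175]
row152: [193, 135, 127, 142, 129, 88, 84, 80, 74, 47, 27, 32, 30, 35, 32, 31, 35, 33, 33, 33, 34, 34, 33, 35, 34, 33, 32, 25, 31, 32, 36, 37, 31, 37, 36, 34, 34, 37, 34, 35, 34, 29, 34, 32, 34, 35, 30, 37, 34, 32, 34, 37, 31, 37, 37, 36, 34, 33, 35, 31, 36, 31, 35, 38, 36, 35, 36, 36, 35, 37, 36, 34, 28, 32, 44, 68, 77, 77, 77, 113, 139, 153, 187, 224, 225]
```

```bash
python3 -m pendant '[[-0.5,1.5,20,0,0,0],[-1,2.7,50,0,0,0],[-1,2.7,66,0,0,0],[-1,2.7,70,0,0,0],[-1,2.7,70,0,0,0],[-1,2.7,70,0,0,0]]'
python3 - <<'E'
from h import *
c=cam("wrist");s=r.get_state();im=r.capture("wrist")[:,:,::-1];cv2.imwrite("pics/w3.png",im);print(s["tcp_pos"],s["eef_rot"])
cv2.imwrite("pics/w3c.png",cv2.resize(im[60:280,220:440],None,fx=2.7,fy=2.7,interpolation=2))
E
```

```text
time_s: 6.32
tcp_pos: [0.5669, 0.0978, 0.0605]
eef_rot: [180.0, 0.1, 176.3]
contact_force: [-0.3, -0.5, -0.3]
gripper_width: 0.031
gripper_force: 20.0
[0.56692129 0.09776564 0.06052242] [1.79959602e+02 8.05363482e-02 1.76270410e+02]
```

View pics/w3c.png

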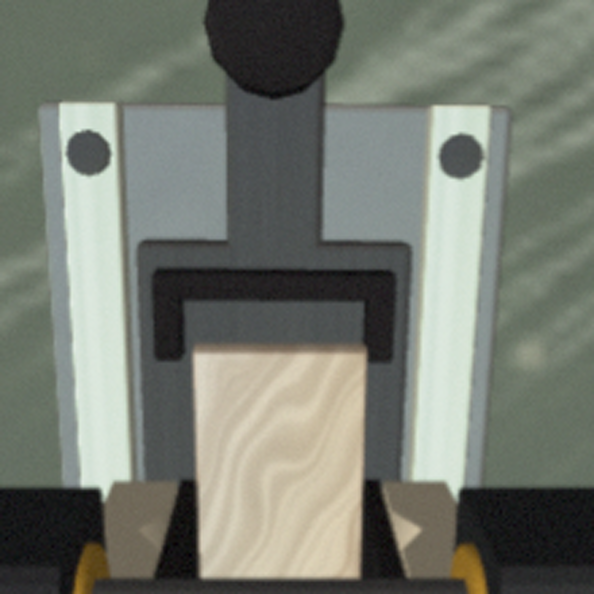

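The tile's front corners are at crop (194,347) and (367,345), the rim's outer corners at (153,270) and (395,270). The tile is not yet in the pocket. Measuring the offset.

```bash
python3 - <<'E'
from h import *
c=cam("wrist");a=np.radians(-3.7);ex=np.array([np.cos(a),np.sin(a)]);ey=np.array([-ex[1],ex[0]])
s=r.get_state();tc=s["tcp_pos"]
def f(p,z):
    q=(220+(p[0]+.5)/2.7-.5,60+(p[1]+.5)/2.7-.5);P=plane(c,[q],z)[0,:2];d=P-tc[:2];print(p,1000*np.array([d@ex,d@ey]).round(5))
for p in((194,347),(367,345)): f(p,tc[2]-.0157)
for p in((153,270),(395,269),(184,300),(365,300)): f(p,.022)
f((274,45),.068)
E
```

```text
(194, 347) [-37.61 -14.68]
(367, 345) [-37.96  16.32]
(153, 270) [-47.72 -24.74]
(395, 269) [-47.89  23.86]
(184, 300) [-41.59 -18.7 ]
(365, 300) [-41.57  18.01]
(274, 45) [-86.73  -0.12]
```

```bash
python3 -m pendant '[[0.4,-0.6,3,0,0,0],[0.8,-1.2,8,0,0,0],[0.8,-1.2,14,0,0,0],[0.8,-1.2,19,0,0,0],[0.8,-1.2,22,0,0,0],[0.8,-1.2,22,0,0,0],[0.8,-1.2,22,0,0,0]]'
```

```text
time_s: 7.25
tcp_pos: [0.5657, 0.0965, 0.0377]
eef_rot: [180.0, 0.0, 176.3]
contact_force: [1.1, -0.3, 1.7]
gripper_width: 0.0312
gripper_force: 20.0
```

```bash
python3 -m pendant '[[0,0,0,0,0,0],[0,0,0,0,0,0],[0,0,0,0,0,0],[0,0,0,0,0,0],[0,0,-15,0,0,0],[0,0,-45,0,0,0],[0,0,-70,0,0,0],[0,0,-80,0,0,0],[0,0,-80,0,0,0],[0,0,-80,0,0,0]]' 50
python3 - <<'E'
from h import *
s=r.get_state();im=r.capture("wrist")[:,:,::-1];cv2.imwrite("pics/w4.png",im);print(s["tcp_pos"],s["eef_rot"])
cv2.imwrite("pics/w4c.png",cv2.resize(im[60:330,190:460],None,fx=2.2,fy=2.2,interpolation=2))
E
```

```text
time_s: 8.5
tcp_pos: [0.5648, 0.0962, 0.1167]
eef_rot: [-180.0, -0.1, 176.3]
contact_force: [-0.2, 0.2, -0.0]
gripper_width: 0.05
gripper_force: 0.0
[0.56483553 0.09616402 0.11673569] [-1.79970956e+02 -7.26489757e-02  1.76250911e+02]
```

View pics/w4c.png

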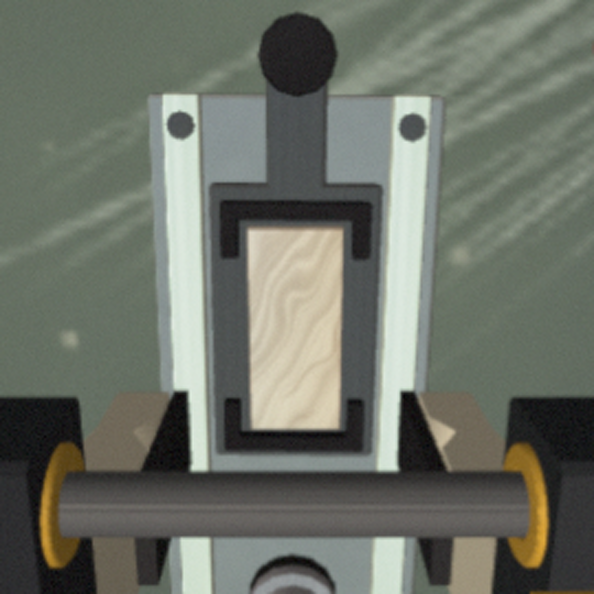

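The tile lies flat inside the rim with clearance all round, from crop (247,227) to (343,430). The handle top is at crop (297,55). Going to the handle.

```bash
python3 - <<'E'
from h import *
P=plane(cam("wrist"),[(324.7,84.5)],.068)[0];print(P);print(tool([P[0],P[1],.058]))
E
```

```text
[0.47814107 0.10321716 0.068     ]
[86.8850434   1.42540098 58.70883561]
```

```bash
python3 -m pendant '[[20,0,0,0,0,0],[55,0.5,0,0,0,0],[80,0.8,5,0,0,0],[87,0.8,15,0,0,0],[87,0.8,35,0,0,0],[87,0.8,52,0,0,0],[87,0.8,58,0,0,0],[87,0.8,58,0,0,0],[87,0.8,58,0,0,0]]' 50
python3 -m pendant '[[0,0,0,0,0,0],[0,0,0,0,0,0],[0,0,0,0,0,0],[0,0,0,0,0,0],[0,0,0,0,0,0],[0,0,0,0,0,0]]' 0 20
```

```text
time_s: 9.68
tcp_pos: [0.4791, 0.103, 0.0599]
eef_rot: [180.0, 0.0, 176.3]
contact_force: [-0.8, 0.2, 0.8]
gripper_width: 0.0502
gripper_force: 0.0
time_s: 10.42
tcp_pos: [0.4786, 0.1027, 0.0597]
eef_rot: [-180.0, -0.0, 176.3]
contact_force: [-1.1, -2.2, 3.8]
gripper_width: 0.0193
gripper_force: 20.0
```

```bash
python3 -m pendant '[[-4,0,0,0,0,0],[-11,0,0,0,0,0],[-20,0,0,0,0,0],[-29,0,0,0,0,0],[-38,0,0,0,0,0],[-47,0,0,0,0,0],[-56,0,0,0,0,0],[-64,0,0,0,0,0],[-71,0,0,0,0,0],[-76,0,0,0,0,0],[-79,0,0,0,0,0],[-80,0,0,0,0,0],[-80,0,0,0,0,0]]'
python3 -m pendant '[[-2,0,0,0,0,0],[-4,0,0,0,0,0],[-6,0,0,0,0,0],[-6,0,0,0,0,0]]'
```

```text
time_s: 12.05
tcp_pos: [0.5592, 0.0968, 0.0597]
eef_rot: [-179.9, 0.0, 176.3]
contact_force: [-0.1, -5.1, 5.2]
gripper_width: 0.0197
gripper_force: 20.0
time_s: 12.55
tcp_pos: [0.5646, 0.0964, 0.0597]
eef_rot: [-179.9, -0.1, 176.2]
contact_force: [-3.4, -4.4, 7.2]
gripper_width: 0.0195
gripper_force: 20.0
```

```bash
python3 -m pendant '[[-1,0,0,0,0,0],[-2,0,0,0,0,0],[-2,0,0,0,0,0]]'
python3 -m pendant '[[-1,0,0,0,0,0],[-2,0,0,0,0,0],[-2,0,0,0,0,0]]'
```

```text
time_s: 12.92
tcp_pos: [0.5647, 0.0963, 0.0596]
eef_rot: [-179.9, -0.2, 176.2]
contact_force: [-11.2, -0.4, 15.3]
gripper_width: 0.0198
gripper_force: 20.0
time_s: 13.3
tcp_pos: [0.5651, 0.0963, 0.0594]
eef_rot: [-179.9, -0.4, 176.2]
contact_force: [-17.3, 2.9, 18.1]
gripper_width: 0.0195
gripper_force: 20.0
```

```bash
python3 -m pendant '[[2,0,0,0,0,0],[3,0,0,0,0,0],[3,0,0,0,0,0]]'
python3 -m pendant '[[0,0,0,0,0,0],[0,0,0,0,0,0],[0,0,0,0,0,0],[0,0,0,0,0,0],[0,0,-15,0,0,0],[0,0,-55,0,0,0],[0,0,-100,0,0,0],[0,0,-130,0,0,0],[0,0,-140,0,0,0],[0,0,-140,0,0,0]]' 50
python3 - <<'E'
from h import *
s=r.get_state();im=r.capture("wrist")[:,:,::-1];cv2.imwrite("pics/w5.png",im);print(s["tcp_pos"],s["eef_rot"]);print(tool([.6525,.0903,.2]))
cv2.imwrite("pics/scene5.png",cv2.resize(r.capture("scene")[190:330,130:310,::-1],None,fx=4.2,fy=4.2,interpolation=2))
E
```

```text
time_s: 13.68
tcp_pos: [0.5649, 0.0964, 0.0595]
eef_rot: [-179.9, -0.1, 176.3]
contact_force: [-4.6, -3.0, 7.8]
gripper_width: 0.0195
gripper_force: 20.0
time_s: 14.92
tcp_pos: [0.5656, 0.0973, 0.2005]
eef_rot: [179.9, 0.1, 176.3]
contact_force: [-0.6, -0.3, -0.5]
gripper_width: 0.0506
gripper_force: 0.0
[0.56558253 0.09731406 0.20046572] [1.79940675e+02 7.71177377e-02 1.76261267e+02]
[-87.67303968  -1.13912962  -0.68611113]
```

View pics/scene5.png

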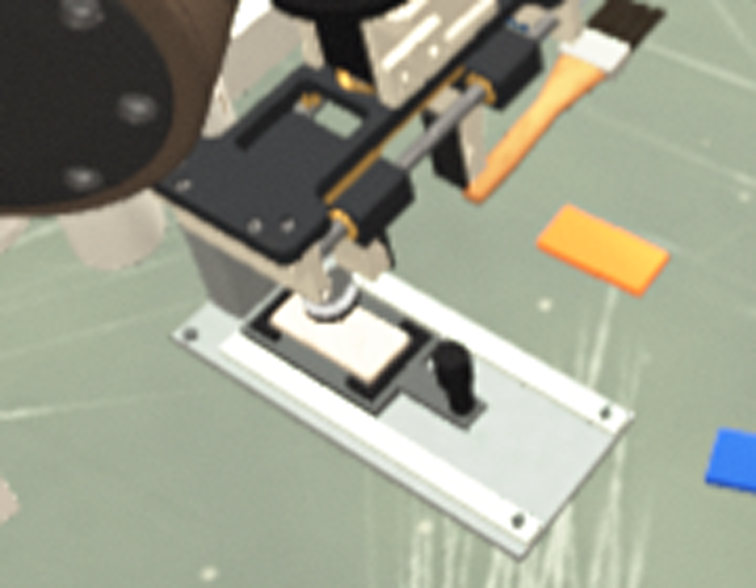

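View pics/w5.png

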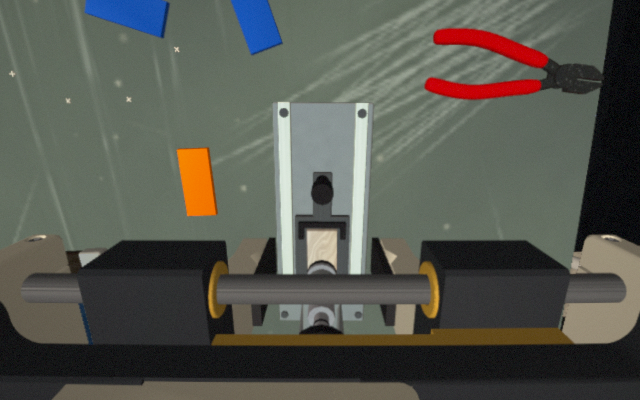

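The tray is home (handle at (322,188) in the wrist view) with the tile flat in it under the foot. Closing the fingers and moving over the knob.

```bash
python3 -m pendant '[[0,0,0,0,0,0],[-15,0,0,0,0,0],[-40,-0.5,0,0,0,0],[-65,-1,0,0,0,0],[-83,-1,0,0,0,0],[-87.5,-1,0,0,0,0],[-87.5,-1,0,0,0,0],[-87.5,-1,0,0,0,0],[-87.5,-1,10,0,0,0],[-87.5,-1,16,0,0,0],[-87.5,-1,16,0,0,0]]' 0 20
python3 -m pendant '[[0,0,4,0,0,0],[0,0,8,0,0,0],[0,0,12,0,0,0],[0,0,12,0,0,0],[0,0,12,0,0,0]]'
```

```text
time_s: 16.4
tcp_pos: [0.6522, 0.0904, 0.1827]
eef_rot: [-180.0, -0.1, 176.3]
contact_force: [0.1, 0.2, 0.2]
gripper_width: 0.0006
gripper_force: 0.0
time_s: 17.02
tcp_pos: [0.6528, 0.0905, 0.1717]
eef_rot: [180.0, 0.0, 176.3]
contact_force: [0.7, -0.2, 1.6]
gripper_width: 0.0008
gripper_force: 0.8
```

```bash
python3 -m pendant '[[0,0,4,0,0,0],[0,0,8,0,0,0],[0,0,12,0,0,0],[0,0,14,0,0,0],[0,0,14,0,0,0],[0,0,14,0,0,0]]'
python3 -m pendant '[[0,0,2,0,0,0],[0,0,4,0,0,0],[0,0,4,0,0,0],[0,0,4,0,0,0]]'
python3 -m pendant '[[0,0,1.5,0,0,0],[0,0,3,0,0,0],[0,0,3,0,0,0],[0,0,3,0,0,0]]'
```

```text
time_s: 17.77
tcp_pos: [0.6528, 0.0905, 0.1577]
eef_rot: [180.0, 0.0, 176.3]
contact_force: [0.2, 0.7, 2.3]
gripper_width: 0.0001
gripper_force: 1.1
time_s: 18.27
tcp_pos: [0.6529, 0.0905, 0.1542]
eef_rot: [180.0, 0.0, 176.3]
contact_force: [-0.9, 0.3, 6.3]
gripper_width: 0.0007
gripper_force: 3.2
time_s: 18.77
tcp_pos: [0.653, 0.0905, 0.1516]
eef_rot: [180.0, 0.1, 176.3]
contact_force: [-1.7, 0.3, 8.1]
gripper_width: 0.0002
gripper_force: 4.4
```

```bash
python3 -m pendant '[[0,0,2,0,0,0],[0,0,4,0,0,0],[0,0,6,0,0,0],[0,0,6,0,0,0],[0,0,6,0,0,0],[0,0,6,0,0,0]]'
python3 - <<'E'
from h import *
F=[];Z=[]
im=None
for i in range(8):
    im=r.capture("scene");s=r.get_state();F.append(s["contact_force"]);Z.append(s["tcp_pos"])
print(np.mean(F,0),np.std(F,0),np.mean(Z,0),np.ptp(Z,0))
cv2.imwrite("pics/scene6.png",cv2.resize(im[190:330,130:310,::-1],None,fx=4.2,fy=4.2,interpolation=2))
E
```

```text
time_s: 19.52
tcp_pos: [0.6531, 0.0905, 0.1465]
eef_rot: [180.0, 0.1, 176.3]
contact_force: [-3.9, 0.2, 14.1]
gripper_width: 0.0004
gripper_force: 7.0
[-3.99894812  0.57794283 13.9748983 ] [0.39098124 0.35333093 0.4021869 ] [0.65313806 0.09051245 0.1465632 ] [5.14455963e-05 4.43747871e-05 4.33068780e-05]
```

View pics/scene6.png

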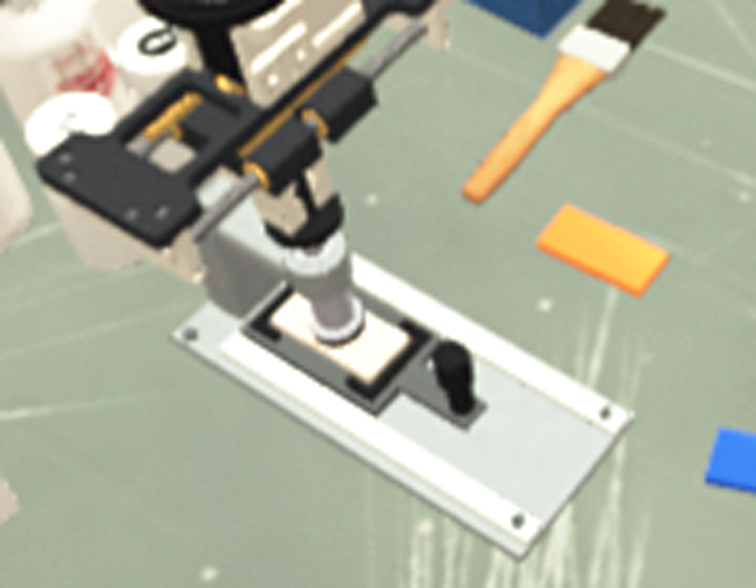

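The foot bears on the tile, the tray is home, the force is 14.0 N and the knob top is at about 127.5 mm, as asked. Handing in.

```bash
python3 -c "
from plant import r
print(r.close_job())"
```

```text
the job is handed in; nothing more can be done
None
```

The job is handed in: the tile lies flat in the pocket, the tray is fully home, and the arm is still holding the knob about 10 mm down at 14 N; the handed-in job returned no verdict.

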